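Load the push grease gun and press it onto the bearing's nipple

ROBOT

A 7-joint arm with a two-finger parallel gripper is mounted at the origin on a cart in front of the work surface, level with it; the furniture and walls round the work are solid. World frame = base frame: x ahead of the robot, y to its left, z up, the work surface at z = 0. Lengths are in m, angles in rad, forces in N, time in s.
With the tool pointing down it reaches from about 0.4 to 0.875 m from the base axis. Payload 19.3 kg.
Tool frame: the origin (TCP) lies at the very end of the fingers, on their centre line; the grasp point (between the pads) lies 19 mm behind it; z points along the fingers, y is the line along which they close (so a half turn about z gives the same grasp; the last joint's range is limited). The gripper opens to 85 mm and grips with 20 to 120 N. Pads are 22 mm wide; open, the fingers measure 114 mm over their backs; the gripper's body (76 mm by 85 mm) begins 54 mm behind the grasp point. The pads swing forward as they close: fully open they stand 13 mm farther back than shut.
Start: joints at [1.206, 0.521, -0.036, 1.599, 0.021, 1.021, -0.113], TCP at [0.182, -0.598, 0.231] pointing down, gripper open.
Joint ranges: [-2.91, 2.91], [-0.3, 2.13], [-1.5, 1.42], [0.17, 2.43], [-1.26, 4.41], [0.16, 1.93], [-2.52, 2.52]. Speed limits (rad/s): [1.89, 1.89, 2.39, 2.39, 3.01, 3.01, 3.01].

INTERFACE

Orientations are given as [roll, pitch, yaw] about the fixed x, y, z axes, in that order (R = Rz(yaw) Ry(pitch) Rx(roll)).
In Python, from workcell import bot gives the robot as it stands.
- The arm moves only by the shell command python3 -m crank 'ROWS' [FORCE]. ROWS is a JSON object of lists of equal length, an entry for each row: "travel": the shift along the world's x, y, z in cm, a list of three; "turn": the turn, a rotation vector about the world's x, y, z in degrees, a list of three; "gripper": the closure, from 0 (fully open) to 1 (shut). A call has exactly 5 rows; each row is the pose to reach, as a shift and turn from the pose commanded when the call began; what a row does not reach only later rows make up. A row lasts 1/10 s, in which the tool goes at most 50 mm and 8.59 degrees, less where a joint would pass 70% of its speed; a pose out of reach is approached as far as the arm can. A call with a gripper value outside its range is refused whole. The fingers move at their own pace and stop on an object; FORCE is the grip in N (left out, the last holds). Time passes only in rows, so rows that repeat a pose let the fingers close, or fill a call up. It gives the time, the measured TCP pose, the force, the opening and the grip force at its end, in the units of the state.
- bot.observe(): the state, without advancing time (a new reading comes with each control period).
- bot.grab_frame(name): name is "side" or "top"; returns a dict with "pixels" (480x640x3 uint8, red, green, blue), "fx", "fy", "cx", "cy" (pixels), "extrinsics" (4x4, takes a point from world to camera coordinates). Camera axes: x right, y down, z forward; pixel columns grow to the right and rows downward; lengths in m; the calibration is good to about 2 mm. A picture is of the moment at which its call begins. There is no depth.
- bot.job_done(): hands the job in; it is judged then, once.
The state is a dict: "clock": time; "qpos": joint angles; "qd": joint speeds; "joint_efforts": joint torques, N m; "position": TCP position; "tool_rot": TCP orientation; "force": force on the tool from outside, world axes, zero at the start; "moment": the same for the moment, N m; "grip_width": finger opening in m; "finger_force": force on a finger pad.
Only numpy, scipy, OpenCV 4.12 (cv2) and the standard library are available. Lean on these libraries where they do the work, as an engineer would, in place of code of your own. Each camera call takes 0.05 s, during which the arm holds its last target. There are 200 camera calls.

TASK

Load the grease gun that stands in the aluminium bench stand by sliding the grey cartridge foot first down into its open barrel until the cartridge's head rests on the barrel rim. Then take the loaded gun out of the stand by its barrel and press its coupler squarely, in line, onto the tilted grease nipple of the bearing block until it snaps on. Finish while still gripping the gun and pushing it along the nipple against the coupler spring, so that the spring stays compressed well past half of its travel; do not let go at the end, and leave the tape roll, the bolt and the tin where they are.

Things in the scene. Friction and masses are not known exactly. Their poses are not given: they have to be found in the camera images.
- cartridge: grey plastic grease cartridge standing on its foot, 82 mm tall, 50 g: a round body 20 mm in diameter and 50 mm long (foot chamfered over 4 mm), then a wider head 26 mm in diameter and 32 mm tall. Origin: centre of the foot; z points up to the head. The head is the place to grip it.
- gun: push-type grease gun, 0.3 kg, upright in the stand, coupler down. Round aluminium barrel 32 mm in diameter (z = 6 to 86 mm), open on top, on a flange 43 mm across, 6 mm thick. Origin: centre of the flange's underside, resting on the stand; z up the barrel. Bore 23 mm across, 56 mm deep. Any roll about z will do.
- gun_mouth (a point): centre of the barrel's open rim, 86 mm above the gun's origin, axes as the gun's. Loaded, the cartridge's shoulder rests on this rim: its foot is 50 mm below and its head stands 32 mm above.
- coupler_seat (a point): point inside the coupler on the gun's axis where the nipple's top face comes to rest; z = -17 mm in the gun's frame with the spring at rest, -7 mm fully compressed. The coupler is a steel cup open downward, mouth 19 mm below this point: outside 30 mm, inside 23 mm narrowing over 6 mm to 19 mm. Four sprung locking balls inside, 9.7 mm above the mouth, ride over the nipple head.
- coupler (a joint): compression of the coupler into the gun against its spring, 0 m at rest to 0.010 m at the stop; about 4 N to start, 14 N at the stop. The balls meet the nipple head 8 mm before seating and snap over it at roughly 10 to 13 N of push; the coupler then jumps forward about 7 mm and the compression drops by as much until pushed further.
- stand: fixed aluminium block 74 x 74 x 45 mm with an upright through hole 35 mm in diameter. Origin: centre of the underside.
- bearing_block: fixed dark steel bearing housing, about 86 x 66 x 65 mm with a short horizontal shaft along its y; the brass nipple leans out of its top towards the block's -x. Origin: centre of the underside.
- nipple: brass button-head nipple fixed on the block, axis tilted 0.45 rad from vertical. Origin: centre of the head's flat top face; z points out along the axis (up and to the block's -x). Head 16 mm across, 8.5 mm thick, bevelled on both sides, top face 9 mm; neck 9 mm; 22 mm free below the top face. Snapped on, coupler_seat coincides with this origin and the gun's z with this z.
- tape_blue: roll of tape lying flat, 68 mm across, 19 mm high; bystander, origin at the underside's centre
- bolt_1: steel bolt standing on its head, 34 mm tall, 15 mm wide; bystander, origin at the underside's centre
- tin: small round tin, 49 mm across, 27 mm high; bystander, origin at the underside's centre

How it is judged:
On the way, in this order (a step that is already met when the one before it is completed fails the run):
1. cartridge fully home in the gun's barrel while the gun stands in its stand (z of cartridge in the frame of gun between 0.03 and 0.04 m and angle between the z axis of cartridge and the z axis of gun, either way round below 0.12 rad and horizontal distance between gun and stand below 0.01 m and height (world z) of gun below 0.055 m), for 0.2 s.
2. coupler snapped onto the nipple (distance between coupler_seat and nipple below 0.003 m and angle between the z axis of gun and the z axis of nipple, either way round below 0.12 rad), for 0.2 s.
At the end, for the whole second after the job is handed in: Coupler snapped on (coupler_seat within 3 mm of the nipple's top, gun within 0.12 rad of its axis), spring held compressed over 5 of its 10 mm, fingers gripping the gun with over 2 N, cartridge still home in the barrel (shoulder within 6 mm of the rim, 0.15 rad) (all of step 2 and value of joint coupler above 0.005 m and contact force between the fingers and gun above 2 N and z of cartridge in the frame of gun between 0.03 and 0.042 m and angle between the z axis of cartridge and the z axis of gun, either way round below 0.15 rad); the arm keeps its last pose, push and grip.
It fails at once if the tape roll, the bolt or the tin is pushed more than 25 mm (distance of any of tape_blue, bolt_1, tin from where it was at the start of the episode above 0.025 m).
It also fails if it takes over 72 s, if anything falls off the work surface, if the arm or the gripper's body presses on something with over 40 N, if the wrist force passes 120 N, or if a joint passes its speed limit or range.

## Working session

There is one attempt and no reset: what is moved stays moved. The work goes in short steps, Python scripts to look and compute and a shell command to move; the robot and the scene stay as the last step left them, time stands still between calls to the robot, and variables do not carry over. Pictures are saved under pics/ and viewed, at most 13 in all, crops included, and the job is handed in when it is done.

```bash
ls; mkdir -p pics; python3 - <<'E'
from workcell import bot
import cv2,numpy as np,pickle
d={}
for n in("side","top"):
    f=bot.grab_frame(n);d[n]=f;cv2.imwrite(f"pics/{n}0.png",f["pixels"][:,:,::-1])
    print(n,f["fx"],f["fy"],f["cx"],f["cy"],np.round(f["extrinsics"],4).tolist())
pickle.dump(d,open("f0.pkl","wb"))
print(bot.observe())
E
```

```text
pics
side 516.1386159723538 516.1386159723538 321.2046320444013 241.1144169447823 [[-0.974, -0.2261, -0.0146, 0.4743], [-0.122, 0.5778, -0.807, 0.1995], [0.1909, -0.7842, -0.5904, 0.903], [0.0, 0.0, 0.0, 1.0]]
top 590.4042501049233 590.4042501049233 317.0813929944692 230.82083702520183 [[0.013, -0.9996, 0.0239, -0.1092], [-0.9946, -0.0153, -0.1024, 0.4956], [0.1028, -0.0225, -0.9945, 1.3221], [0.0, 0.0, 0.0, 1.0]]
{'clock': 0.1, 'qpos': array([ 1.20577848,  0.52193306, -0.03631484,  1.59989047,  0.02120903,
        1.02107037, -0.11284181]), 'qd': array([-6.21240735e-04, -5.04071840e-05, -8.48464840e-04, -4.06319092e-04,
       -4.54842003e-04,  1.53414454e-03, -1.02535229e-03]), 'joint_efforts': array([ 6.45703709e-03, -9.28502154e+01,  1.98557720e+00, -3.70529938e+01,
        1.82060438e-02,  5.50986631e-03,  6.50683569e-05]), 'position': array([ 0.18149004, -0.597798  ,  0.2308184 ]), 'tool_rot': array([-3.14067964e+00,  7.49940400e-05,  2.94757792e-01]), 'force': array([-0.82412942,  0.42247139,  0.03663585]), 'moment': array([-0.00948101, -0.03638593,  0.06043305]), 'finger_force': 0.0, 'grip_width': 0.08559752241277413}
```

View pics/side0.png

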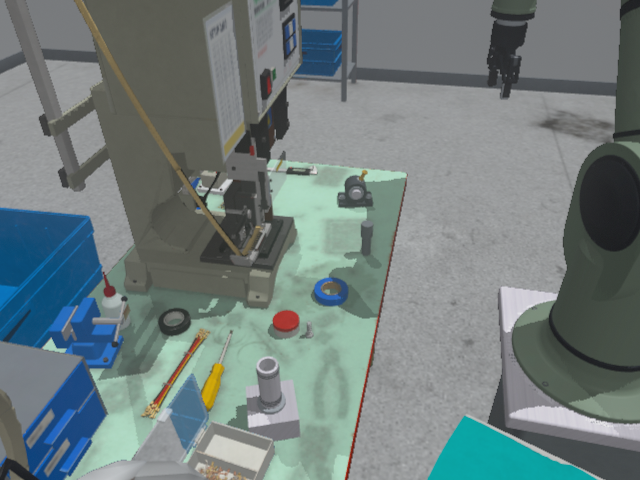

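View pics/top0.png

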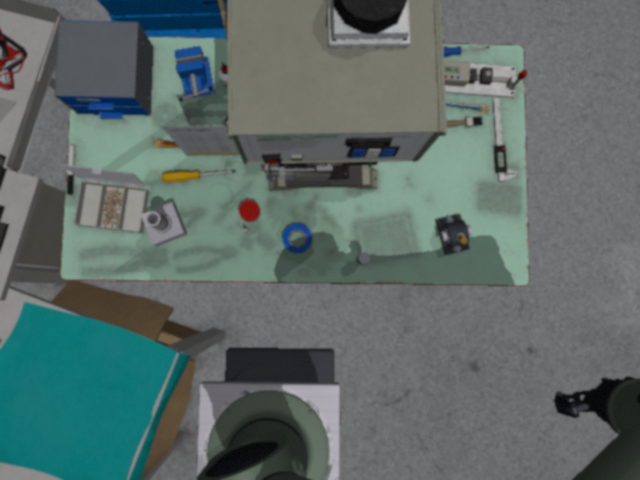

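The side view shows the cartridge at about (367,238), the gun and stand at (268,385), the bearing block at (355,190) with its nipple at (363,175), the tape at (331,291), the tin at (287,322) and the bolt at (309,330). In the top view the cartridge is at (363,258), the gun at (155,218) and the block at (453,233).

```bash
python3 - <<'E'
import cv2,numpy as np,pickle
d=pickle.load(open("f0.pkl","rb"))
s=d["side"]["pixels"][:,:,::-1];t=d["top"]["pixels"][:,:,::-1]
def c(i,x,y,w,h,W,H):
    return cv2.resize(i[y:y+h,x:x+w],(W,H),interpolation=cv2.INTER_CUBIC)
a=np.hstack([c(s,325,160,60,50,360,300),c(s,240,345,73,50,440,300)])
b=np.hstack([c(t,340,240,40,30,266,300)[:, :266],c(t,430,205,44,50,267,300),c(t,138,190,53,60,267,300)])
cv2.imwrite("pics/crop1.png",np.vstack([a,b]))
E
```

```text
(no output)
```

View pics/crop1.png

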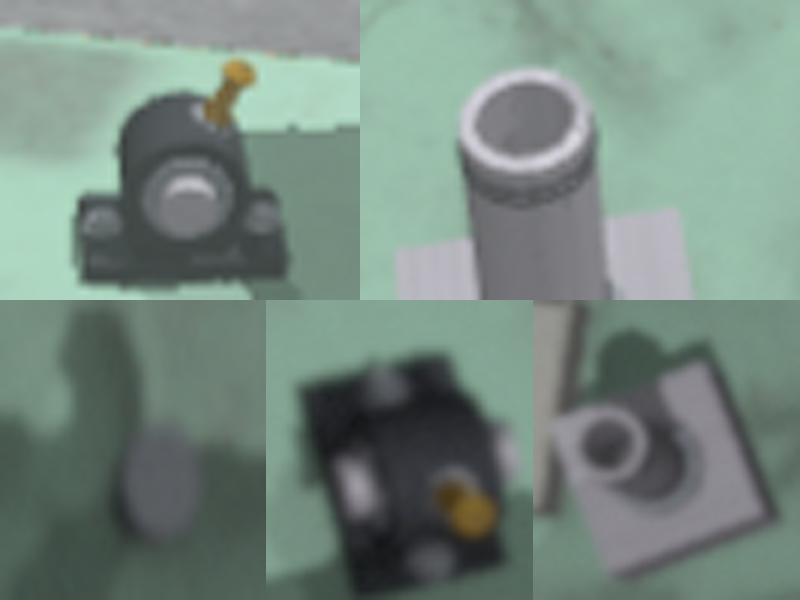

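The crops give these full-image pixels. Gun rim centre: side (267.4,365.0), top (153.1,219.2). Brass head: side about (365,172), top about (464,240). The block's long side runs down and slightly right in the top view.

```bash
cat > h.py <<'E'
import numpy as np,cv2
def ray(f,p):
    E=f["extrinsics"];R=E[:3,:3];o=-R.T@E[:3,3]
    return o,R.T@np.array([(p[0]-f["cx"])/f["fx"],(p[1]-f["cy"])/f["fy"],1])
def plane(f,p,z):
    o,d=ray(f,p);return o+d*(z-o[2])/d[2]
def tri(f1,p1,f2,p2):
    o1,d1=ray(f1,p1);o2,d2=ray(f2,p2)
    s=np.linalg.lstsq(np.c_[d1,-d2],o2-o1,rcond=None)[0]
    a=o1+s[0]*d1;b=o2+s[1]*d2
    return (a+b)/2,np.linalg.norm(a-b)
def proj(f,X):
    c=f["extrinsics"]@np.append(X,1);return np.array([c[0]/c[2]*f["fx"]+f["cx"],c[1]/c[2]*f["fy"]+f["cy"]]).round(1)
def blob(m,x,y,w,h):
    k=np.zeros_like(m);k[y:y+h,x:x+w]=m[y:y+h,x:x+w]
    n,l,s,c=cv2.connectedComponentsWithStats(k);i=1+np.argmax(s[1:,4]);return s[i],c[i],(l==i).astype(np.uint8)
E
python3 - <<'E'
import pickle;from h import *
d=pickle.load(open("f0.pkl","rb"));S,T=d["side"],d["top"]
np.set_printoptions(precision=4,suppress=True)
m=tri(S,(267.4,365),T,(153.1,219.2));print("mouth tri",m, plane(S,(267.4,365),.131),plane(T,(153.1,219.2),.131))
hs=lambda f:cv2.cvtColor(f["pixels"],cv2.COLOR_RGB2HSV)
br={}
for n,f,b in(("s",S,(340,160,40,30)),("t",T,(440,215,40,40))):
    h=hs(f);mk=((h[...,0]<30)&(h[...,0]>10)&(h[...,1]>100)).astype(np.uint8)
    st,c,_=blob(mk,*b);br[n]=c;print("brass",n,st,c)
print(tri(S,(364.8,172),T,(463.9,240.3)))
# cartridge
for n,f,b in(("s",S,(355,215,20,45)),("t",T,(352,246,24,24))):
    h=hs(f);mk=(h[...,1]<(45 if n=="s" else 45)).astype(np.uint8)
    st,c,_=blob(mk,*b);print("cart",n,st,c)
    if n=="t":ct=c
    else:cs=st
print("cart head top", plane(T,ct,.075), "side top edge", cs)
cn=[(430+(x-266)/6.07,205+(y-300)/6) for x,y in((300,385),(447,352),(500,560),(352,592))]
P=[plane(T,c,.015) for c in cn];print(np.array(P))
print("center",np.mean(P,0)); 
for a,b in((0,3),(1,2)):v=P[a]-P[b];print("yaw",np.arctan2(v[1],v[0]),np.linalg.norm(v))
for a,b in((0,1),(3,2)):v=P[a]-P[b];print("yaw",np.arctan2(-v[0],v[1]),np.linalg.norm(v))
E
```

```text
mouth tri (array([0.5061, 0.2452, 0.1287]), np.float64(0.0006333876097780517)) [0.5056 0.247  0.131 ] [0.5055 0.2445 0.131 ]
brass s [359 170   8  10  29] [362.4828 174.5862]
brass t [458 236  10   9  58] [462.7759 239.8621]
(array([ 0.4743, -0.4238,  0.0839]), np.float64(0.0017953940875485173))
cart s [355 216  20  44 811] [364.6289 237.1554]
cart t [352 246  24  24 444] [365.0045 255.9122]
cart head top [ 0.4383 -0.2071  0.075 ] side top edge [355 216  20  44 811]
[[ 0.5297 -0.3771  0.015 ]
 [ 0.5435 -0.4338  0.015 ]
 [ 0.463  -0.4532  0.015 ]
 [ 0.4498 -0.3964  0.015 ]]
center [ 0.4965 -0.4151  0.015 ]
yaw 0.2364109742972378 0.08217758248636481
yaw 0.23576583074730734 0.08279743068641647
yaw 0.2385322500951617 0.058342406885920524
yaw 0.22790062162429633 0.058290970277571755
```

```bash
python3 - <<'E'
import pickle;from h import *
d=pickle.load(open("f0.pkl","rb"));S,T=d["side"],d["top"]
np.set_printoptions(precision=4,suppress=True)
for n,f,b in(("s",S,(354,214,26,48)),("t",T,(350,244,28,28))):
    p=f["pixels"].astype(int);mk=((p[...,1]-p[...,0])<12).astype(np.uint8)
    st,c,l=blob(mk,*b);print(n,st,c)
    if n=="s":print([(y,np.where(l[y])[0][[0,-1]].tolist()) for y in range(216,258,3) if l[y].any()])
    else: print("xy",plane(f,c,.078))
print(tri(S,(367,224.5),T,(364.1,258.2)),plane(T,(364.1,258.2),.08))
print(proj(S,[.4345,-.206,0]),proj(S,[.4345,-.206,.082]))
E
```

```text
s [361 221  12  35 335] [366.1522 236.5045]
[(222, [362, 371]), (225, [361, 372]), (228, [361, 372]), (231, [361, 371]), (234, [361, 371]), (237, [362, 371]), (240, [362, 370]), (243, [362, 370]), (246, [362, 370]), (249, [362, 369]), (252, [362, 369]), (255, [365, 367])]
t [356 252  16  13 151] [363.2053 258.4106]
xy [ 0.4326 -0.2028  0.078 ]
(array([ 0.433 , -0.2047,  0.079 ]), np.float64(0.00012442092376227124)) [ 0.4329 -0.2046  0.08  ]
[365.1 253.5] [366.5 222.9]
```

```bash
python3 -m crank '{"travel":[[4,4,-1],[8,8,-2],[12,12,-3],[12,16,-4],[12,20,-5]],"turn":[[0,0,-1],[0,0,-2],[0,0,-3],[0,0,-3.4],[0,0,-3.4]],"gripper":[0.3,0.3,0.3,0.3,0.3]}' 60; python3 -m crank '{"travel":[[4,4,0],[8,8,0],[11,12,0],[13.2,16,0],[13.2,19.3,0]],"turn":[[0,0,0],[0,0,0],[0,0,0],[0,0,0],[0,0,0]],"gripper":[0.3,0.3,0.3,0.3,0.3]}'
```

```text
clock: 0.6
position: [0.3031, -0.3962, 0.1807]
tool_rot: [-3.142, -0.001, 0.237]
force: [0.9, 0.1, -1.1]
grip_width: 0.0597
finger_force: 0.0
clock: 1.1
position: [0.4358, -0.2027, 0.1812]
tool_rot: [-3.141, -0.001, 0.238]
force: [0.5, 0.1, -1.0]
grip_width: 0.0594
finger_force: 0.0
```

```bash
python3 -m crank '{"travel":[[-0.2,-0.2,-4],[-0.2,-0.2,-8],[-0.2,-0.2,-11],[-0.2,-0.2,-12.6],[-0.2,-0.2,-12.6]],"turn":[[0,0,0],[0,0,0],[0,0,0],[0,0,0],[0,0,0]],"gripper":[0.3,0.3,0.3,0.3,0.3]}'; python3 - <<'E'
from workcell import bot
import cv2,numpy as np
print(bot.observe()["position"])
o=[]
for n,(x,y,w,h) in (("side",(327,190,80,80)),("top",(325,215,80,80))):
    f=bot.grab_frame(n)["pixels"][y:y+h,x:x+w,::-1];o.append(cv2.resize(f,(400,400),interpolation=cv2.INTER_CUBIC))
cv2.imwrite("pics/g1.png",np.hstack(o))
E
```

```text
clock: 1.6
position: [0.4304, -0.2067, 0.0535]
tool_rot: [-3.139, 0.003, 0.236]
force: [-0.7, 0.7, 0.4]
grip_width: 0.0597
finger_force: 0.0
[ 0.43035185 -0.20672377  0.05346415]
```

View pics/g1.png

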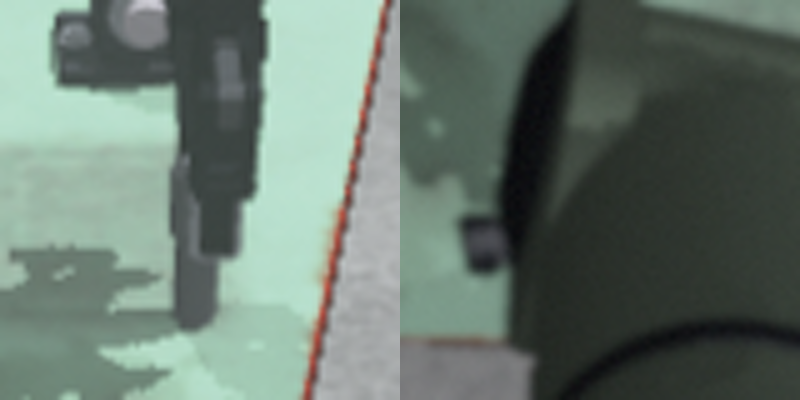

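The view shows the head between the fingers, a little towards +x of the pad. I'll shift 2 mm and close.

```bash
python3 -m crank '{"travel":[[0.2,0.2,0],[0.2,0.2,0],[0.2,0.2,0],[0.2,0.2,0],[0.2,0.2,0]],"turn":[[0,0,0],[0,0,0],[0,0,0],[0,0,0],[0,0,0]],"gripper":[0.3,0.4,0.6,0.9,1]}' 40;python3 -m crank '{"travel":[[0,0,0],[0,0,0],[0,0,0],[0,0,0],[0,0,0]],"turn":[[0,0,0],[0,0,0],[0,0,0],[0,0,0],[0,0,0]],"gripper":[1,1,1,1,1]}'
```

```text
clock: 2.2
position: [0.4339, -0.2054, 0.0559]
tool_rot: [3.141, -0.001, 0.235]
force: [-0.3, 0.7, 9.0]
grip_width: 0.024
finger_force: 38.7
clock: 2.7
position: [0.4339, -0.2054, 0.0559]
tool_rot: [3.141, -0.001, 0.235]
force: [-0.7, 1.3, 9.6]
grip_width: 0.0239
finger_force: 38.7
```

```bash
python3 -m crank '{"travel":[[0,0,3],[0,0,7],[0,2,11],[0,5,14],[0,9,15.5]],"turn":[[0,0,0],[0,0,0],[0,0,0],[0,0,0],[0,0,0]],"gripper":[1,1,1,1,1]}' ;python3 -m crank '{"travel":[[0,4,0],[0,8,0],[0,12,0],[0,16,0],[0,20,0]],"turn":[[0,0,0],[0,0,0],[0,0,0],[0,0,0],[0,0,0]],"gripper":[1,1,1,1,1]}'; python3 -m crank '{"travel":[[2,4,0],[4,8,0],[6,12,0],[7.1,15,0],[7.1,16,0]],"turn":[[0,0,0],[0,0,0],[0,0,0],[0,0,0],[0,0,0]],"gripper":[1,1,1,1,1]}';python3 -m crank '{"travel":[[0,0,0],[0,0,0],[0,0,0],[0,0,0],[0,0,0]],"turn":[[0,0,0],[0,0,0],[0,0,0],[0,0,0],[0,0,0]],"gripper":[1,1,1,1,1]}'
python3 - <<'E'
from workcell import bot
import cv2,numpy as np,pickle
d={}
o=[]
for n,(x,y,w,h) in (("side",(227,280,80,120)),("top",(110,170,80,120))):
    d[n]=bot.grab_frame(n);f=d[n]["pixels"][y:y+h,x:x+w,::-1];o.append(cv2.resize(f,(400,600),interpolation=cv2.INTER_CUBIC))
cv2.imwrite("pics/g2.png",np.hstack(o));pickle.dump(d,open("f1.pkl","wb"))
E
```

```text
clock: 3.2
position: [0.4341, -0.1155, 0.213]
tool_rot: [3.14, -0.003, 0.233]
force: [1.4, 0.5, -1.0]
grip_width: 0.0241
finger_force: 39.6
clock: 3.7
position: [0.4332, 0.0862, 0.2107]
tool_rot: [3.141, -0.001, 0.235]
force: [0.9, 0.1, -0.8]
grip_width: 0.0234
finger_force: 39.6
clock: 4.2
position: [0.5049, 0.2479, 0.21]
tool_rot: [-3.14, -0.0, 0.238]
force: [-1.5, -0.9, -0.3]
grip_width: 0.0237
finger_force: 39.6
clock: 4.7
position: [0.5047, 0.244, 0.2106]
tool_rot: [3.141, -0.0, 0.235]
force: [1.2, -0.7, 0.1]
grip_width: 0.0238
finger_force: 39.6
```

View pics/g2.png

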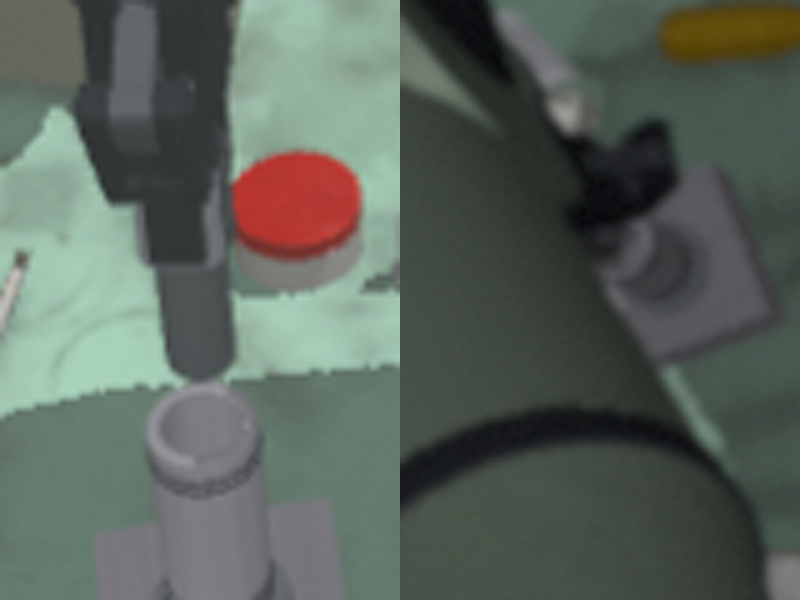

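The cartridge hangs upright over the gun. In the side view its foot bottom is at about (267,356) and the rim centre at (267.4,365). The two axes line up laterally. Next I'll check the depth direction.

```bash
python3 - <<'E'
import pickle;from h import *
np.set_printoptions(precision=4,suppress=True)
d=pickle.load(open("f1.pkl","rb"));S=d["side"]
p=S["pixels"].astype(int)
for y in range(334,362,2): print(y,[(p[y,x,1]-p[y,x,0],p[y,x].sum()//3) for x in(255,258,260,264,267,270,273,275)])
for z in(.152,.1555):print(z,plane(S,(267,355.7),z))
for z in(.131,):print(plane(S,(267.4,365),z))
u=np.array([-.19,.78,0]);u/=np.linalg.norm(u);print(u)
E
```

```text
334 [(np.int64(34), np.int64(172)), (np.int64(9), np.int64(95)), (np.int64(4), np.int64(85)), (np.int64(5), np.int64(85)), (np.int64(4), np.int64(82)), (np.int64(5), np.int64(77)), (np.int64(17), np.int64(100)), (np.int64(12), np.int64(108))]
336 [(np.int64(36), np.int64(175)), (np.int64(14), np.int64(105)), (np.int64(5), np.int64(78)), (np.int64(5), np.int64(82)), (np.int64(4), np.int64(82)), (np.int64(5), np.int64(77)), (np.int64(15), np.int64(97)), (np.int64(21), np.int64(110))]
338 [(np.int64(37), np.int64(180)), (np.int64(17), np.int64(117)), (np.int64(6), np.int64(79)), (np.int64(5), np.int64(82)), (np.int64(4), np.int64(82)), (np.int64(5), np.int64(77)), (np.int64(22), np.int64(124)), (np.int64(20), np.int64(107))]
340 [(np.int64(36), np.int64(178)), (np.int64(29), np.int64(151)), (np.int64(5), np.int64(79)), (np.int64(5), np.int64(81)), (np.int64(5), np.int64(81)), (np.int64(3), np.int64(78)), (np.int64(21), np.int64(123)), (np.int64(35), np.int64(175))]
342 [(np.int64(33), np.int64(164)), (np.int64(27), np.int64(147)), (np.int64(5), np.int64(78)), (np.int64(6), np.int64(82))
[... 1750 characters left out ...]
, (np.int64(13), np.int64(134)), (np.int64(18), np.int64(107)), (np.int64(20), np.int64(104))]
358 [(np.int64(22), np.int64(112)), (np.int64(23), np.int64(113)), (np.int64(14), np.int64(122)), (np.int64(0), np.int64(146)), (np.int64(-1), np.int64(138)), (np.int64(0), np.int64(149)), (np.int64(2), np.int64(121)), (np.int64(10), np.int64(110))]
360 [(np.int64(23), np.int64(112)), (np.int64(13), np.int64(125)), (np.int64(-2), np.int64(146)), (np.int64(0), np.int64(124)), (np.int64(0), np.int64(125)), (np.int64(0), np.int64(127)), (np.int64(1), np.int64(129)), (np.int64(0), np.int64(123))]
0.152 [0.5042 0.2482 0.152 ]
0.1555 [0.5029 0.251  0.1555]
[0.5056 0.247  0.131 ]
[-0.2367  0.9716  0.    ]
```

```bash
python3 -m crank '{"travel":[[0.1,0.2,-0.5],[0.1,0.2,-1],[0.1,0.2,-1.5],[0.1,0.2,-2],[0.1,0.2,-2.5]],"turn":[[0,0,0],[0,0,0],[0,0,0],[0,0,0],[0,0,0]],"gripper":[1,1,1,1,1]}' ;python3 -m crank '{"travel":[[0,0,-0.2],[0,0,-0.4],[0,0,-0.6],[0,0,-0.8],[0,0,-1]],"turn":[[0,0,0],[0,0,0],[0,0,0],[0,0,0],[0,0,0]],"gripper":[1,1,1,1,1]}'
```

```text
clock: 5.3
position: [0.5055, 0.2467, 0.1848]
tool_rot: [3.142, 0.0, 0.235]
force: [0.8, -0.7, -1.1]
grip_width: 0.0237
finger_force: 39.6
clock: 5.8
position: [0.5056, 0.2467, 0.1753]
tool_rot: [-3.142, -0.0, 0.235]
force: [0.6, -0.2, -1.1]
grip_width: 0.0238
finger_force: 39.6
```

```bash
python3 -m crank '{"travel":[[0,0,-0.8],[0,0,-1.6],[0,0,-2.4],[0,0,-3.0],[0,0,-3.4]],"turn":[[0,0,0],[0,0,0],[0,0,0],[0,0,0],[0,0,0]],"gripper":[1,1,1,1,1]}' ;python3 -m crank '{"travel":[[0,0,-0.1],[0,0,-0.2],[0,0,-0.3],[0,0,-0.4],[0,0,-0.4]],"turn":[[0,0,0],[0,0,0],[0,0,0],[0,0,0],[0,0,0]],"gripper":[1,1,1,1,1]}'
```

```text
clock: 6.3
position: [0.5054, 0.2465, 0.1405]
tool_rot: [3.141, 0.001, 0.235]
force: [1.6, -0.6, -0.4]
grip_width: 0.0239
finger_force: 39.6
clock: 6.8
position: [0.5056, 0.2466, 0.1374]
tool_rot: [-3.142, -0.0, 0.235]
force: [-0.3, -1.0, 0.4]
grip_width: 0.0238
finger_force: 39.6
```

```bash
python3 -m crank '{"travel":[[0,0,-0.05],[0,0,-0.1],[0,0,-0.15],[0,0,-0.2],[0,0,-0.2]],"turn":[[0,0,0],[0,0,0],[0,0,0],[0,0,0],[0,0,0]],"gripper":[1,1,1,1,1]}'; python3 -m crank '{"travel":[[0,0,-0.05],[0,0,-0.05],[0,0,-0.1],[0,0,-0.1],[0,0,-0.1]],"turn":[[0,0,0],[0,0,0],[0,0,0],[0,0,0],[0,0,0]],"gripper":[1,1,1,1,1]}'
```

```text
clock: 7.3
position: [0.5065, 0.2467, 0.1368]
tool_rot: [3.141, -0.002, 0.235]
force: [-2.5, -5.8, 21.6]
grip_width: 0.0239
finger_force: 41.8
clock: 7.8
position: [0.5068, 0.2469, 0.1366]
tool_rot: [-3.141, -0.003, 0.235]
force: [-4.2, -5.8, 34.0]
grip_width: 0.0239
finger_force: 43.3
```

```bash
python3 -m crank '{"travel":[[0,0,0.3],[0,0,0.3],[0,0,0.3],[0,0,0.3],[0,0,0.3]],"turn":[[0,0,0],[0,0,0],[0,0,0],[0,0,0],[0,0,0]],"gripper":[1,0.9,0.6,0.3,0.15]}'; python3 -m crank '{"travel":[[0,0,0],[0,0,0],[0,0,-1],[0,0,-2],[0,0,-3]],"turn":[[0,0,0],[0,0,0],[0,0,0],[0,0,0],[0,0,0]],"gripper":[0.15,0.15,0.15,0.15,0.15]}';  python3 -m crank '{"travel":[[0,0,-0.5],[0,0,-0.9],[0,0,-0.9],[0,0,-0.9],[0,0,-0.9]],"turn":[[0,0,0],[0,0,0],[0,0,0],[0,0,0],[0,0,0]],"gripper":[0.15,0.15,0.15,0.15,0.15]}'
python3 - <<'E'
from workcell import bot
import cv2,numpy as np
o=[]
for n,(x,y,w,h) in (("side",(207,300,120,120)),("top",(110,170,80,80))):
    f=bot.grab_frame(n)["pixels"][y:y+h,x:x+w,::-1];o.append(cv2.resize(f,(400,400),interpolation=cv2.INTER_CUBIC))
cv2.imwrite("pics/g3.png",np.hstack(o))
E
```

```text
clock: 8.3
position: [0.5054, 0.2467, 0.1371]
tool_rot: [-3.141, 0.0, 0.236]
force: [0.9, -0.3, -0.9]
grip_width: 0.0624
finger_force: 0.0
clock: 8.8
position: [0.5053, 0.2465, 0.1061]
tool_rot: [3.141, 0.001, 0.235]
force: [0.4, -0.9, 0.7]
grip_width: 0.0729
finger_force: 0.0
clock: 9.3
position: [0.5057, 0.2467, 0.0987]
tool_rot: [-3.141, -0.0, 0.235]
force: [-0.4, 0.4, -0.2]
grip_width: 0.0725
finger_force: 0.0
```

View pics/g3.png

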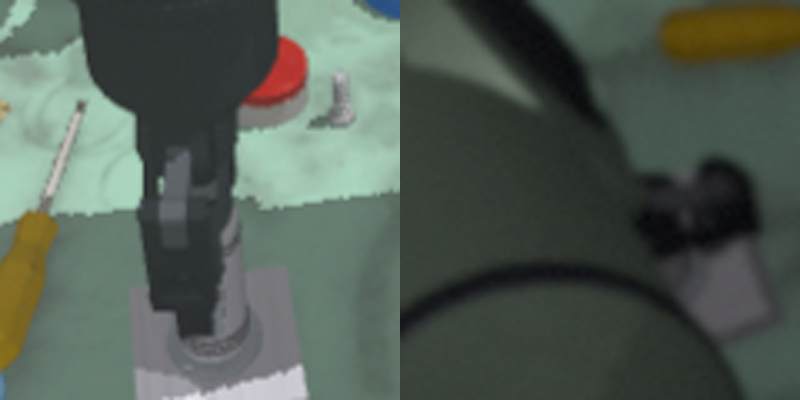

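The side view shows the fingers straddling the barrel below the cartridge head, with the tin and bolt untouched. I'll close on the barrel at full grip.

```bash
python3 -m crank '{"travel":[[0,0,0],[0,0,0],[0,0,0],[0,0,0],[0,0,0]],"turn":[[0,0,0],[0,0,0],[0,0,0],[0,0,0],[0,0,0]],"gripper":[0.3,0.4,0.5,0.6,0.7]}' 110; python3 -m crank '{"travel":[[0,0,0],[0,0,0],[0,0,0],[0,0,0],[0,0,0]],"turn":[[0,0,0],[0,0,0],[0,0,0],[0,0,0],[0,0,0]],"gripper":[1,1,1,1,1]}';  python3 -m crank '{"travel":[[0,0,0.5],[0,0,1],[0,0,2],[0,0,3],[0,0,4]],"turn":[[0,0,0],[0,0,0],[0,0,0],[0,0,0],[0,0,0]],"gripper":[1,1,1,1,1]}'
```

```text
clock: 9.9
position: [0.5059, 0.2466, 0.0988]
tool_rot: [3.141, -0.001, 0.235]
force: [-2.1, -2.2, 6.1]
grip_width: 0.0297
finger_force: 108.0
clock: 10.4
position: [0.5057, 0.2466, 0.0988]
tool_rot: [3.141, -0.0, 0.235]
force: [-0.3, -2.1, 7.4]
grip_width: 0.0298
finger_force: 108.2
clock: 10.9
position: [0.5056, 0.2468, 0.1395]
tool_rot: [-3.141, -0.0, 0.235]
force: [0.2, 0.1, -3.0]
grip_width: 0.0296
finger_force: 108.8
```

```bash
python3 -m crank '{"travel":[[0,0,4],[-1,0,8],[-3,0,11],[-5,-2,12],[-8,-5,12]],"turn":[[0,0,0],[0,0,0],[0,0,0],[0,0,0],[0,0,0]],"gripper":[1,1,1,1,1]}'; for i in 1 2 ; do python3 -m crank '{"travel":[[0,-4,0],[0,-8,0],[0,-12,0],[0,-16,0],[0,-20,0]],"turn":[[0,0,0],[0,0,0],[0,0,0],[0,0,0],[0,0,0]],"gripper":[1,1,1,1,1]}'|grep pos; done;  python3 -m crank '{"travel":[[0,-4,0],[0,-8,0],[0,-12,0],[0,-16,0],[0,-19,0]],"turn":[[0,0,0],[0,0,0],[0,0,0],[0,0,0],[0,0,0]],"gripper":[1,1,1,1,1]}'; python3 -m crank '{"travel":[[0,-1,0],[0,-2,0],[0,-3,0],[0,-4,0],[0,-4,0]],"turn":[[1.2,-5,0],[2.4,-10,0],[3.6,-15,0],[4.8,-20,0],[6,-25.1,0]],"gripper":[1,1,1,1,1]}';python3 -m crank '{"travel":[[0,0,0],[0,0,0],[0,0,0],[0,0,0],[0,0,0]],"turn":[[0,0,0],[0,0,0],[0,0,0],[0,0,0],[0,0,0]],"gripper":[1,1,1,1,1]}'
cat >w.py <<'E'
from workcell import bot;from h import *;import pickle,sys
from scipy.spatial.transform import Rotation as Ro
np.set_printoptions(precision=4,suppress=True)
o=bot.observe();a=-Ro.from_euler("xyz",o["tool_rot"]).as_matrix()[:,2]
N=np.array([.4743,-.4238,.084]);g=np.array([-np.sin(.45)*np.cos(.235),-np.sin(.45)*np.sin(.235),np.cos(.45)])
seat=o["position"]-a*.0708
print("axis",a,"goal",g,"ang",np.degrees(np.arccos(a@g)),"seat-N",seat-N,"along",(seat-N)@g,"lat",(seat-N)-((seat-N)@g)*g)
d={n:bot.grab_frame(n) for n in("side","top")};pickle.dump(d,open(sys.argv[1]+".pkl","wb"))
im=[]
for n,(x,y,w,h) in (("side",(320,90,100,120)),("top",(420,180,80,96))):
    im.append(cv2.resize(d[n]["pixels"][y:y+h,x:x+w,::-1],(w*5 if n=="x" else 400,480),interpolation=cv2.INTER_CUBIC))
cv2.imwrite(f"pics/{sys.argv[1]}.png",np.hstack(im))
E
python3 w.py n1
```

```text
clock: 11.4
position: [0.4257, 0.1976, 0.2605]
tool_rot: [-3.14, -0.004, 0.237]
force: [0.5, 0.2, -2.5]
grip_width: 0.0296
finger_force: 109.7
position: [0.4252, -0.0048, 0.2592]
position: [0.4253, -0.2049, 0.2592]
clock: 12.9
position: [0.425, -0.3956, 0.259]
tool_rot: [3.141, -0.0, 0.234]
force: [1.2, 0.0, -2.3]
grip_width: 0.0298
finger_force: 109.8
clock: 13.4
position: [0.4253, -0.4347, 0.2595]
tool_rot: [3.139, -0.454, 0.235]
force: [1.0, 0.8, -4.6]
grip_width: 0.0296
finger_force: 110.0
clock: 13.9
position: [0.4265, -0.4326, 0.2586]
tool_rot: [3.141, -0.45, 0.238]
force: [-0.3, 0.2, -2.4]
grip_width: 0.0294
finger_force: 110.0
axis [-0.4229 -0.1017  0.9005] goal [-0.423  -0.1013  0.9004] ang 0.024067024552208178 seat-N [-0.0179 -0.0016  0.1108] along 0.10754965343136312 lat [0.0276 0.0092 0.014 ]
```

View pics/n1.png

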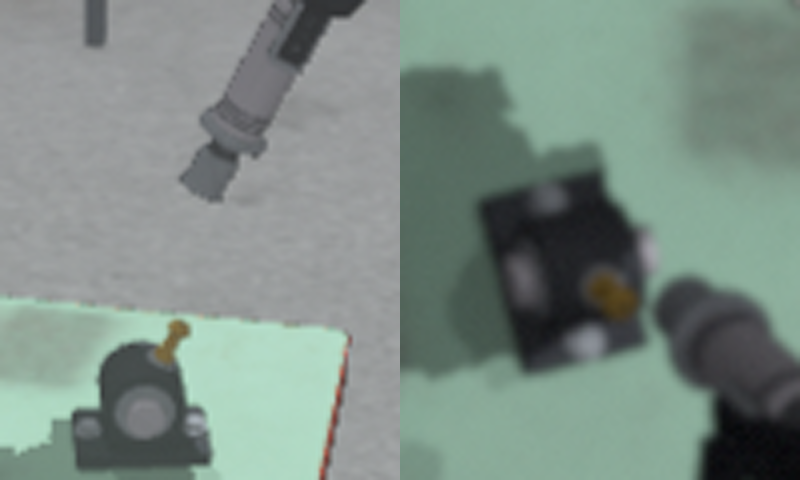

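The tilted gun is clear of the block in both views. Coupler mouth: side about (370.5,137.5), top about (475.5,238.5). Brass head: side (364.8,171.8), top (463.6,239.6).

```bash
python3 - <<'E'
import pickle;from h import *
np.set_printoptions(precision=4,suppress=True)
d=pickle.load(open("n1.pkl","rb"));S,T=d["side"],d["top"]
P=np.array([.4265,-.4326,.2586]);a=np.array([-.4229,-.1017,.9005])
for k in(.0708+.019,.0538,.0538-.006,.0538-.076):print(k,proj(S,P-a*k),proj(T,P-a*k))
im=[]
for f,(x,y,w,h) in((S,(355,105,45,60)),(T,(455,210,45,60))):
    im.append(cv2.resize(f["pixels"][y:y+h,x:x+w,::-1],(396,528),interpolation=cv2.INTER_CUBIC))
cv2.imwrite("pics/n1b.png",np.hstack(im))
for n,f,b in(("s",S,(350,160,30,30)),("t",T,(445,215,30,40))):
    h=cv2.cvtColor(f["pixels"],cv2.COLOR_RGB2HSV);mk=((h[...,0]<32)&(h[...,0]>8)&(h[...,1]>110)).astype(np.uint8)
    st,c,l=blob(mk,*b);print(n,st,c)
    for y in range(st[1],st[1]+st[3]):print("".join("%4d"%(h[y,x,2] if l[y,x] else 0) for x in range(st[0],st[0]+st[2])))
for z in(0,):
  for N in([.4743,-.4238,.084],[.474,-.425,.084]):
    N=np.array(N);print(proj(S,N),proj(T,N),proj(S,N-a*.022),proj(T,N-a*.022))
E
```

```text
0.0898 [369.9 137.2] [476.4 241.6]
0.0538 [377.2 124.2] [483.1 247.9]
0.0478 [378.5 122. ] [484.2 249. ]
-0.022199999999999998 [393.5  95.3] [498.7 262.5]
s [363 171   3   3   6] [363.8333 171.8333]
 134 127   0
 125 126 122
   0 117   0
t [458 236   9   7  42] [462.2381 239.1429]
   0  77  77  79   0   0   0   0   0
  73  74  72  76  81  85   0   0   0
   0  69  68  73  82  87  86  80   0
   0  65  69  75  82  85  87  85  78
   0   0  67  75  80  82  79  79  76
   0   0   0  69  76  77  72  72  71
   0   0   0  59  68  73  71  69   0
[364.4 171.9] [464.  240.7] [360.3 179. ] [460.5 237.3]
[364.6 171.7] [464.5 240.8] [360.5 178.8] [461.  237.4]
```

View pics/n1b.png

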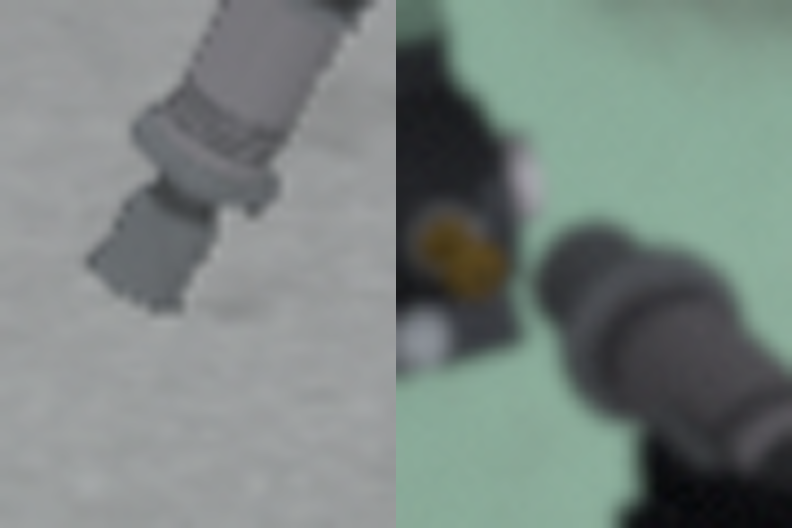

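```bash
python3 - <<'E'
import pickle;from h import *
np.set_printoptions(precision=4,suppress=True)
d=pickle.load(open("n1.pkl","rb"));S,T=d["side"],d["top"]
P=np.array([.4265,-.4326,.2586]);a=np.array([-.4229,-.1017,.9005])
for s,t in(((364.5,171.7),(462.3,240.5)),((364.5,171.7),(463.6,240.7)),((364.2,171.4),(462.3,240.3))):
    H,r=tri(S,s,T,t);N=H+a*.004;v=P-a*.0708-N;print(H,r,N,"along",v@a,"lat move needed",-(v-(v@a)*a))
E
```

```text
[ 0.474  -0.4193  0.0871] 0.000873297072388052 [ 0.4723 -0.4197  0.0907] along 0.1010246310242188 lat move needed [-0.0269 -0.0046 -0.0131]
[ 0.4741 -0.4226  0.0853] 0.000168708767900625 [ 0.4724 -0.423   0.0889] along 0.10238028193662418 lat move needed [-0.0273 -0.0081 -0.0137]
[ 0.4745 -0.4191  0.088 ] 0.0004974418414242205 [ 0.4728 -0.4195  0.0916] along 0.10048267452489709 lat move needed [-0.0261 -0.0043 -0.0127]
```

```bash
python3 -m crank '{"travel":[[-1,0,-1],[-1.5,0,-2.5],[-1,0.1,-4.5],[-0.3,0.1,-6.3],[0.1,0.1,-7.3]],"turn":[[0,0,0],[0,0,0],[0,0,0],[0,0,0],[0,0,0]],"gripper":[1,1,1,1,1]}'; python3 -m crank '{"travel":[[0,0,0],[0,0,0],[0,0,0],[0,0,0],[0,0,0]],"turn":[[0,0,0],[0,0,0],[0,0,0],[0,0,0],[0,0,0]],"gripper":[1,1,1,1,1]}'
sed -i 's/^N=.*;g=/N=np.array([.4724,-.4203,.090]);g=/; s/(320,90,100,120)/(345,130,50,60)/; s/(420,180,80,96)/(440,210,50,60)/' w.py; python3 w.py n2
```

```text
clock: 14.5
position: [0.4265, -0.4317, 0.1833]
tool_rot: [-3.14, -0.45, 0.235]
force: [-0.5, -0.1, -1.9]
grip_width: 0.0295
finger_force: 110.0
clock: 15.0
position: [0.4265, -0.4326, 0.1859]
tool_rot: [3.14, -0.451, 0.236]
force: [-0.4, -0.6, -3.3]
grip_width: 0.0298
finger_force: 109.9
axis [-0.4238 -0.1005  0.9002] goal [-0.423  -0.1013  0.9004] ang 0.06741627581127464 seat-N [-0.0159 -0.0052  0.0322] along 0.03620686596135139 lat [-0.0005 -0.0015 -0.0004]
```

View pics/n2.png

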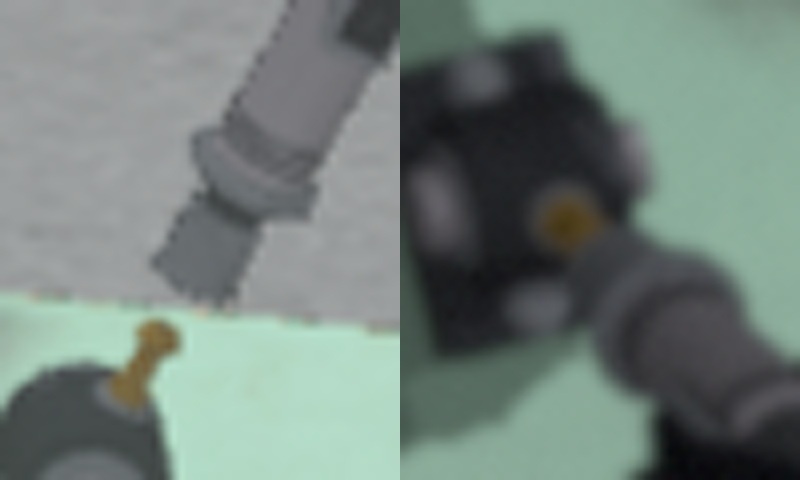

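The side view shows the coupler mouth at about (369,165) and the head at (365,172), almost collinear with the gun about 1 mm too far towards -x. The top view agrees. I'll correct this and advance 25 mm.

```bash
python3 -m crank '{"travel":[[0.1,0.05,0],[0.5,0.15,-0.9],[0.8,0.2,-1.5],[1.0,0.27,-2.0],[1.15,0.3,-2.25]],"turn":[[0,0,0],[0,0,0],[0,0,0],[0,0,0],[0,0,0]],"gripper":[1,1,1,1,1]}'; python3 -m crank '{"travel":[[0,0,0],[0,0,0],[0,0,0],[0,0,0],[0,0,0]],"turn":[[0,0,0],[0,0,0],[0,0,0],[0,0,0],[0,0,0]],"gripper":[1,1,1,1,1]}'; python3 w.py n3
```

```text
clock: 15.6
position: [0.4381, -0.4293, 0.162]
tool_rot: [-3.141, -0.45, 0.235]
force: [-1.9, -1.5, -1.9]
grip_width: 0.0297
finger_force: 110.3
clock: 16.1
position: [0.438, -0.4293, 0.163]
tool_rot: [3.141, -0.45, 0.235]
force: [-0.3, -0.5, -3.6]
grip_width: 0.0297
finger_force: 110.1
axis [-0.4234 -0.1012  0.9003] goal [-0.423  -0.1013  0.9004] ang 0.027727258573830113 seat-N [-0.0044 -0.0019  0.0092] along 0.010376322764135772 lat [-0.     -0.0008 -0.0001]
```

View pics/n3.png

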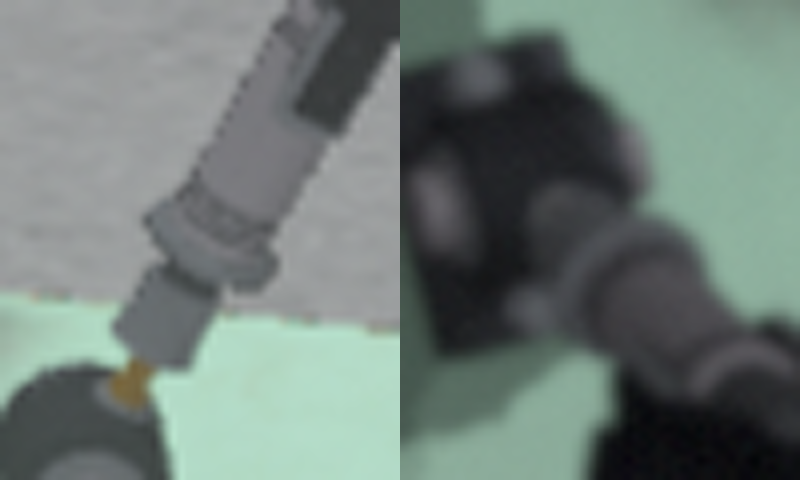

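The neck emerges centrally from the coupler mouth and there is no contact force, so I'll push in.

```bash
cat > s.py <<'E'
from workcell import bot;from h import *
from scipy.spatial.transform import Rotation as Ro
np.set_printoptions(precision=4,suppress=True)
o=bot.observe();a=-Ro.from_euler("xyz",o["tool_rot"]).as_matrix()[:,2]
N=np.array([.4724,-.4203,.090]);v=o["position"]-a*.0708-N;F=o["force"]+[0,0,3.2]
print("along",v@a,"lat",v-(v@a)*a,"push",F@a,"side",F-(F@a)*a)
E
for i in 1 2 ; do python3 -m crank '{"travel":[[0.04,0.01,-0.09],[0.08,0.02,-0.18],[0.13,0.03,-0.27],[0.17,0.04,-0.36],[0.17,0.04,-0.36]],"turn":[[0,0,0],[0,0,0],[0,0,0],[0,0,0],[0,0,0]],"gripper":[1,1,1,1,1]}'|grep -E "force|rot"; python3 s.py;done
```

```text
tool_rot: [3.14, -0.45, 0.235]
force: [-2.3, -4.2, 1.4]
finger_force: 110.7
along 0.0063797902477557445 lat [ 0.0001 -0.0014 -0.0001] push 5.582879442126644 side [ 0.0669 -3.6827 -0.3787]
tool_rot: [3.141, -0.45, 0.235]
force: [-5.2, -3.8, 2.5]
finger_force: 110.9
along 0.002384823244720744 lat [-0.0001 -0.0013 -0.0002] push 7.66275175277732 side [-1.9316 -3.0003 -1.2433]
```

```bash
for i in 1 2 ; do python3 -m crank '{"travel":[[0.04,-0.03,-0.09],[0.08,-0.02,-0.18],[0.1,-0.02,-0.22],[0.13,-0.02,-0.27],[0.13,-0.02,-0.27]],"turn":[[0,0,0],[0,0,0],[0,0,0],[0,0,0],[0,0,0]],"gripper":[1,1,1,1,1]}'|grep -E "rot"; python3 s.py;done
```

```text
tool_rot: [3.141, -0.45, 0.235]
along -0.0010313799399814473 lat [-0.0002 -0.0014 -0.0003] push -3.656480883317783 side [-1.9156 -6.3185 -1.6102]
tool_rot: [3.141, -0.45, 0.235]
along -0.0036394725732203813 lat [-0.     -0.0018 -0.0002] push 6.598647029949123 side [-1.9254 -3.2086 -1.2666]
```

```bash
for i in 1 2 ; do python3 -m crank '{"travel":[[0.04,0,-0.09],[0.08,0,-0.18],[0.1,0,-0.22],[0.1,0,-0.22],[0.1,0,-0.22]],"turn":[[0,0,0],[0,0,0],[0,0,0],[0,0,0],[0,0,0]],"gripper":[1,1,1,1,1]}'|grep -E "rot"; python3 s.py;done; sed -i '/^N=/!b' w.py; python3 w.py n4
```

```text
tool_rot: [-3.142, -0.45, 0.235]
along -0.0059284130317865035 lat [-0.0001 -0.0019 -0.0003] push 8.22346972610497 side [-2.2052 -1.6866 -1.227 ]
tool_rot: [-3.141, -0.45, 0.236]
along -0.00826700752945105 lat [-0.0001 -0.002  -0.0003] push 9.972837353430322 side [-2.7824 -1.4099 -1.4673]
axis [-0.4232 -0.1017  0.9003] goal [-0.423  -0.1013  0.9004] ang 0.030580884676619572 seat-N [ 0.0034 -0.0012 -0.0077] along -0.008268004775232686 lat [-0.0001 -0.002  -0.0003]
```

View pics/n4.png

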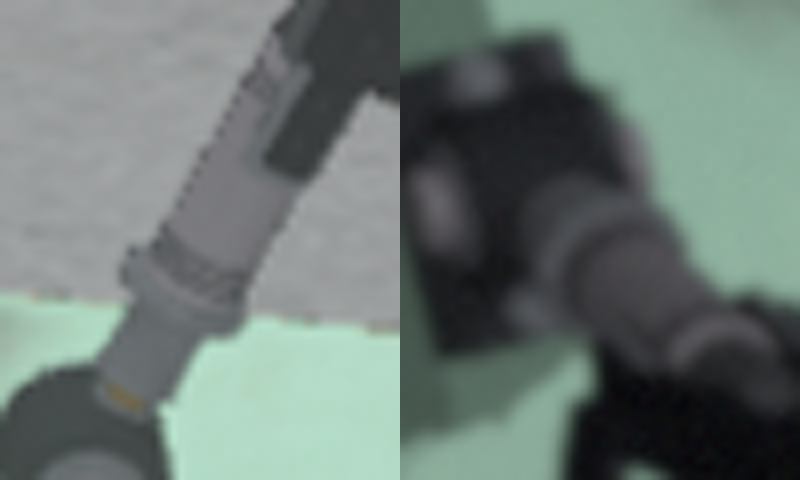

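The coupler covers the head, the spring neck has nearly closed, and the stroke and force agree with a snap. I'll push 2 mm more.

```bash
python3 -m crank '{"travel":[[0.04,0,-0.09],[0.08,0.01,-0.18],[0.09,0.01,-0.19],[0.09,0.01,-0.19],[0.09,0.01,-0.19]],"turn":[[0,0,0],[0,0,0],[0,0,0],[0,0,0],[0,0,0]],"gripper":[1,1,1,1,1]}'; python3 s.py; python3 -m crank '{"travel":[[0,0,0],[0,0,0],[0,0,0],[0,0,0],[0,0,0]],"turn":[[0,0,0],[0,0,0],[0,0,0],[0,0,0],[0,0,0]],"gripper":[1,1,1,1,1]}'; python3 s.py
```

```text
clock: 19.8
position: [0.4467, -0.4286, 0.1442]
tool_rot: [-3.141, -0.45, 0.236]
force: [-8.3, -1.2, 6.9]
grip_width: 0.0294
finger_force: 112.8
along -0.010295084687939675 lat [-0.0001 -0.0021 -0.0003] push 12.686371485998354 side [-2.9314  0.079  -1.3691]
clock: 20.3
position: [0.4467, -0.4286, 0.1442]
tool_rot: [-3.141, -0.45, 0.236]
force: [-7.6, -1.8, 6.6]
grip_width: 0.0295
finger_force: 112.9
along -0.010283978069712691 lat [-0.0001 -0.0021 -0.0003] push 12.21021960560089 side [-2.4185 -0.5727 -1.2018]
```

```bash
python3 -c "
from workcell import bot
print(bot.job_done())"
```

```text
the job is handed in; nothing more can be done
None
```

I handed the job in at about 20 s: the cartridge is seated in the gun, and the gun is held on the nipple at about 12 N, which I estimate as 8 of the spring's 10 mm; the snap is judged from force and stroke, and no verdict was returned.

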